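# Scoop the ceramic milling beads into the beaker

### The arm

A 6-joint arm with a two-finger parallel gripper is mounted at the origin on the work surface; the furniture and walls round the work are solid. World frame = base frame: x ahead of the robot, y to its left, z up, the work surface at z = 0. Lengths are in m, angles in degrees, forces in N, time in s.
With the tool pointing down it reaches from about 0.425 to 0.95 m from the base axis. Payload 14.7 kg.
Tool frame: the origin (TCP) lies midway between the tips of the shut fingers; the grasp point (between the pads) lies 19 mm behind it; z points along the fingers, y is the line along which they close (so a half turn about z gives the same grasp; the last joint's range is limited). The gripper opens to 85 mm and grips with 20 to 120 N. Pads are 22 mm wide; open, the fingers measure 114 mm over their backs; the gripper's body (76 mm by 85 mm) begins 54 mm behind the grasp point. The pads swing forward as they close: fully open they stand 13 mm farther back than shut.
Start: joints at [60.986, 27.513, 91.461, -0, 61.026, -2.67], TCP at [0.288, 0.582, 0.231] pointing down, gripper open.
Joint ranges: [-157.49, 157.49], [-46.99, 117.5], [13.45, 153.17], [-89.5, 269.5], [5.16, 153.95], [-167.48, 167.48]. Speed limits (degrees/s): [108.29, 108.29, 136.94, 172.46, 172.46, 172.46].

### API

Orientations are given as [roll, pitch, yaw] about the fixed x, y, z axes, in that order (R = Rz(yaw) Ry(pitch) Rx(roll)).
In Python, from station import get_state, snapshot, camera_params, sign_off gives the robot as it stands.
- The arm moves only by the tool servo_tool, never from a script. Its argument "moves" is a list of rows, each an object of numbers: "wx", "wy", "wz": the turn, a rotation vector about the world's x, y, z in degrees; "x", "y", "z": the shift along the world's x, y, z in cm; "hand": the finger opening in cm, from 0 to 8.54. In form: [{"wx": .., "wy": .., "wz": .., "x": .., "y": .., "z": .., "hand": ..}, ...]. A call has 1 to 12 rows; each row shifts and turns the commanded pose from where the row before left it; what a row does not reach is not made up. A row lasts 1/10 s, in which the tool goes at most 50 mm and 8.59 degrees, less where a joint would pass 70% of its speed; a pose out of reach is approached as far as the arm can. A call is refused whole if a number of a shift passes 5 or a number of a turn 8.59, either way. A call with a gripper value outside its range is refused whole. The fingers move at their own pace and stop on an object; the grip force is fixed at half the most. Time passes only in rows, so rows that do not move let the fingers close. It gives the time, the measured TCP pose, the force, the opening and the grip force at its end, in the units of the state.
- get_state(): the state, without advancing time (a new reading comes with each control period).
- snapshot(name): name is "side" or "top"; returns (picture, depth): 480x640x3 uint8, red, green, blue; 480x640 float32, m along the optical axis (not along the pixel's ray), 0 where there is no reading.
- camera_params(name): a dict with "intrinsics" (3x3 intrinsics, pixels), "rvec" (rotation vector, rad) and "tvec" (3), from world to camera coordinates, as OpenCV has them. Camera axes: x right, y down, z forward; pixel columns grow to the right and rows downward; lengths in m; the calibration is good to about 2 mm. A picture is of the moment at which its call begins. camera_params takes no time and is no camera call.
- sign_off(): hands the job in; it is judged then, once.
The state is a dict: "t": time; "joint_pos": joint angles; "joint_velocities": joint speeds; "joint_efforts": joint torques, N m; "position": TCP position; "tool_rot": TCP orientation; "contact_force": force on the tool from outside, world axes, zero at the start; "torque": the same for the moment, N m; "opening": finger opening in m; "grasp_force": force on a finger pad.
Only numpy, scipy, OpenCV 4.12 (cv2) and the standard library are available. Lean on these libraries where they do the work, as an engineer would, in place of code of your own. Each camera call takes 0.05 s, during which the arm holds its last target. There are 200 camera calls.

### The job

Take the little scoop by its orange grip, scoop both yellow ceramic beads out of the blue-walled tray together and carry them in the scoop to the wide glass beaker (not the mug or the measuring cup), then tip them in. Do not touch the beads with the fingers, keep the beaker standing where it is, and finally stand the scoop upright on the free table top and let it go.

Things in the scene. Friction and masses are not known exactly. Their poses are not given: they have to be found in the camera images.
- scoop_grip (a point): Middle of the loose scoop's upright orange grip, 62 mm above its flat sole. The grip is a block 24 mm along x, 16 mm along y, reaching 31 mm above and 30 mm below this point: pinch it from above, fingers closing along y. z points up out of the grip; the open mouth faces -x, the closed back is below the grip (rearmost part at x = +12 mm). 0.12 kg. It starts standing on the table.
- scoop_lip (a point): Middle of the scoop's sharp front lip, at sole height: 68 mm ahead (-x) and 62 mm below scoop_grip; same axes. The steel pan is 60 mm wide (56 inside), walls up to 26 mm high. A 2.2 mm sill 7 mm behind the lip keeps beads in while the pan is level; they roll out over the lip when the mouth is tipped down by some 20 degrees (30 is ample); the pan floor is 1.5 mm thick.
- tray_end (a point): Foot of the fixed tray's end wall, mid-width, on the bare-metal floor (6 mm above the table). From here the inside runs 250 mm along +x, roughly away from the robot, 84 mm wide along y; blue walls rise 16 mm above the floor. A 10 mm groove at y = 0 keeps the beads in line, 25 to 110 mm from here; put the scoop in behind them and slide it along the floor until its lip meets this wall: both are in.
- bead_a: Glazed yellow ceramic bead, a ball 24 mm in diameter, 22 g; origin at its centre. It starts nearer the tray's end wall.
- bead_b: The second yellow bead, the same: 24 mm ball, origin at its centre. It starts farther from the end wall.
- beaker: The wide clear glass beaker, 86 mm across and 86 mm tall, loose, open at the top, about 68 mm clear inside; origin at the centre of its underside, z up. It stands among a white mug and a grey-white measuring cup, both with handles and about 100 mm tall; which stands where varies.
Things that resemble listed ones, but are neither listed nor needed, are in the scene too. Leave any red or turquoise look-alike of the part that bears scoop_grip alone.

How it is judged (in metres and radians):
On the way, in this order (a step that is already met when the one before it is completed fails the run):
1. both beads lie in the lifted scoop, clear above the tray (height (world z) of scoop_grip above 0.11 m and x of bead_a in the frame of scoop_grip between -0.066 and 0 m and y of bead_a in the frame of scoop_grip between -0.028 and 0.028 m and z of bead_a in the frame of scoop_grip between -0.056 and -0.025 m and x of bead_b in the frame of scoop_grip between -0.066 and 0 m and y of bead_b in the frame of scoop_grip between -0.028 and 0.028 m and z of bead_b in the frame of scoop_grip between -0.056 and -0.025 m), for 0.2 s.
2. both beads are inside the beaker (horizontal distance between each of bead_a, bead_b and beaker below 0.036 m and z of bead_a in the frame of beaker between 0.008 and 0.075 m and z of bead_b in the frame of beaker between 0.008 and 0.075 m), for 0.2 s.
At the end, for the whole second after the job is handed in: Both beads lie at rest inside the wide glass beaker; the beaker stands upright (within about 8 degrees) within 30 mm of where it stood; the scoop stands released on its sole on the table (upright within about 8 degrees, grip middle 57 to 66 mm above the table) (all of step 2 and angle between each of beaker, scoop_grip's own z axis and vertical below 0.15 rad and distance of beaker from where it was at the start of the episode below 0.03 m and height (world z) of scoop_grip between 0.057 and 0.066 m and linear speed of each of bead_a, bead_b below 0.05 m/s); the robot touches nothing.
It fails at once if a finger presses on a bead (contact force between the fingers and bead_a above 0.5 N or contact force between the fingers and bead_b above 0.5 N).
It fails at once if the beaker is tipped over (angle between beaker's own z axis and vertical above 0.5 rad).
It also fails if it takes over 64 s, if anything falls off the work surface, if the arm or the gripper's body presses on something with over 40 N, if the wrist force passes 120 N, or if a joint passes its speed limit or range.

## Working session

There is one attempt and no reset: what is moved stays moved. The work goes in short steps, Python scripts to look and compute and a tool call to move; the robot and the scene stay as the last step left them, time stands still between calls to the robot, and variables do not carry over. Pictures are saved under pics/ and viewed, at most 10 in all, crops included, and the job is handed in when it is done.

Besides the shell and the picture viewer there is one more tool, called after "Emit:" as name(argument=value, ...), one argument or row to a line, values as JSON. servo_tool: Moves the arm, as the interface text tells. Its arguments: {"type":"object","properties":{"moves":{"type":"array"}},"required":["moves"]}

```bash
mkdir -p pics; ls
cat > h.py <<'E'
import numpy as np, cv2
from station import get_state, snapshot, camera_params
def cam(n):
    p=camera_params(n); return np.array(p["intrinsics"]),cv2.Rodrigues(np.array(p["rvec"],float))[0],np.array(p["tvec"],float).ravel()
def ray(n,u,v,z):
    K,R,t=cam(n); d=R.T@np.linalg.inv(K)@np.array([u,v,1.]); c=-R.T@t
    return c+d*(z-c[2])/d[2]
def cloud(n,dep):
    K,R,t=cam(n); v,u=np.mgrid[:480,:640]; p=np.stack([(u-K[0,2])/K[0,0]*dep,(v-K[1,2])/K[1,1]*dep,dep],-1)
    return (p-t)@R
def save(n,im): cv2.imwrite('pics/'+n+'.png',im[...,::-1])
E
python3 - <<'E'
from h import *
for n in('side','top'):
    im,d=snapshot(n); save(n+'0',im); np.savez('/tmp/'+n,im=im,d=d); K,R,t=cam(n); print(n,K[0,0],-R.T@t,R[2])
E
```

```text
pics
side 589.7578067132185 [ 0.97619529 -0.90336349  0.81637749] [-0.43341981  0.68652234 -0.58381019]
top 474.30087704662833 [ 0.23252302 -0.0074674   1.07174171] [ 0.18005762 -0.0182934  -0.98348595]
```

View pics/top0.png

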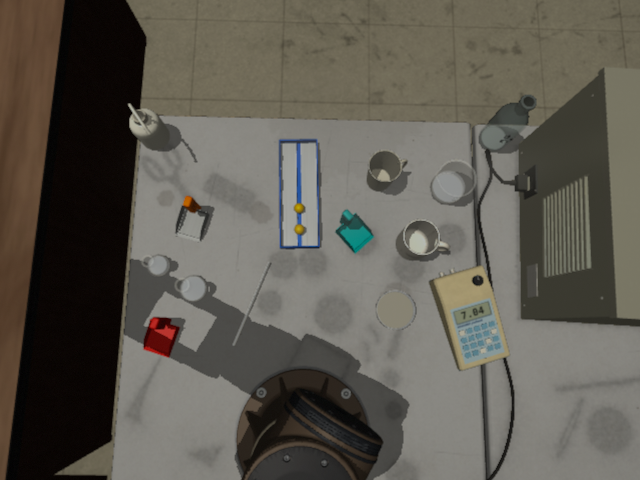

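View pics/side0.png

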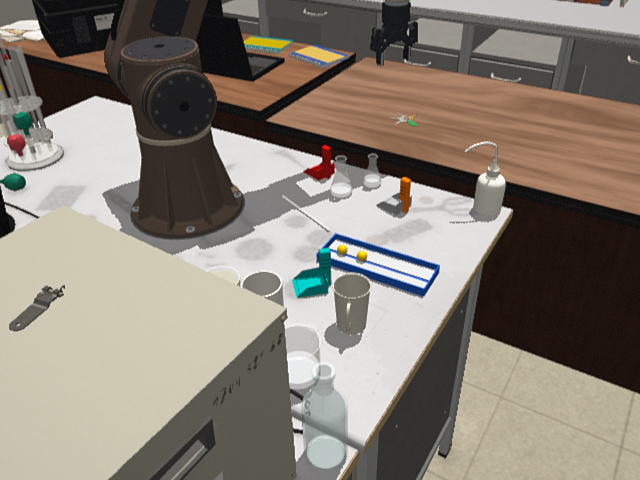

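The top view shows the orange scoop grip at (190,204), tray at (300,195) with beads at (300,208) and (300,230), and the glass beaker at (454,182). The mug and cup are at (385,168) and (421,238), and the turquoise and red look-alikes at (353,230) and (162,336). The side view shows the orange grip at (405,195) and the beaker at (300,350), partly hidden by the box.

Run:
```python
from h import *
D={n:np.load('/tmp/'+n+'.npz') for n in('side','top')}
def blobs(n,lo,hi,amin=15):
    im=D[n]['im']; P=cloud(n,D[n]['d']); m=cv2.inRange(cv2.cvtColor(im,cv2.COLOR_RGB2HSV),lo,hi)
    k,l,s,c=cv2.connectedComponentsWithStats(m)
    for i in range(1,k):
        if s[i,4]>=amin:
            q=P[l==i]; print(n,s[i],c[i].round(1),'med',np.median(q,0).round(3),'min',q.min(0).round(3),'max',q.max(0).round(3))
    return m,l
print('orange')
for n in D: blobs(n,(5,180,90),(17,255,255))
print('yellow')
for n in D: blobs(n,(19,150,100),(32,255,255))
print('blue')
m,l=blobs('top',(105,130,60),(125,255,255),40)
# scoop orange top face in top view
P=cloud('top',D['top']['d']); im=D['top']['im']
h=cv2.cvtColor(im,cv2.COLOR_RGB2HSV); o=cv2.inRange(h,(5,180,90),(17,255,255))>0
q=P[o&(P[...,2]>.085)]; print('grip top',len(q),q.mean(0), q.min(0),q.max(0))
# tray
cs=max(cv2.findContours(m,0,2)[0],key=cv2.contourArea); r=cv2.minAreaRect(cs); b=cv2.boxPoints(r); print(r)
for p in b: print(p,ray('top',*p,.022).round(4))
# crops
c=np.hstack([cv2.resize(im[180:250,160:230],(400,400),interpolation=2),cv2.resize(im[145:215,420:490],(400,400),interpolation=2)])
save('crop1',c)
for v in range(160,206,5): print(v,[tuple(P[v,u].round(3)) for u in (445,455,465)])
```

```text
orange
side [579   0  16   3  27] [585.5   0.7] med [0.535 2.038 0.111] min [0.513 2.013 0.103] max [0.575 2.059 0.116]
side [400 177  11  35 255] [404.8 192.8] med [0.495 0.246 0.054] min [ 0.291 -0.903 -0.185] max [0.976 0.698 0.816]
top [183 196   9  11  69] [187.2 201.1] med [0.489 0.253 0.091] min [ 0.478  0.245 -0.001] max [0.522 0.283 0.096]
yellow
side [244  36  46  12 293] [265.5  42.1] med [-0.677  1.28  -0.039] min [-0.829 -0.903 -0.058] max [0.976 1.357 0.816]
side [308  46  34  15  74] [326.   52.7] med [-0.344  1.284 -0.038] min [-0.486  1.215 -0.05 ] max [-0.276  1.356 -0.032]
side [296  49  33  13  71] [311.6  54.8] med [-0.401  1.23  -0.039] min [-0.511  1.194 -0.054] max [-0.293  1.313 -0.033]
side [337 245  10   9  68] [341.8 249.2] med [0.451 0.011 0.022] min [0.439 0.002 0.013] max [0.461 0.024 0.027]
side [357 251  10  10  74] [361.5 255.5] med [0.5   0.012 0.021] min [0.49  0.005 0.011] max [0.509 0.025 0.027]
top [294 204  10   9  66] [298.6 207.5] med [0.496 0.018 0.026] min [ 0.233 -0.007  0.018] max [0.505 0.029 1.072]
top [295 225   9   9  66] [298.8 228.7
[... 1738 characters left out ...]
64(-0.318), np.float64(0.021)), (np.float64(0.547), np.float64(-0.342), np.float64(0.02)), (np.float64(0.547), np.float64(-0.365), np.float64(0.021))]
195 [(np.float64(0.521), np.float64(-0.305), np.float64(0.064)), (np.float64(0.535), np.float64(-0.342), np.float64(0.02)), (np.float64(0.515), np.float64(-0.342), np.float64(0.089))]
200 [(np.float64(0.517), np.float64(-0.313), np.float64(0.037)), (np.float64(0.515), np.float64(-0.332), np.float64(0.048)), (np.float64(0.528), np.float64(-0.371), np.float64(0.001))]
205 [(np.float64(0.516), np.float64(-0.324), np.float64(-0.0)), (np.float64(0.516), np.float64(-0.347), np.float64(0.0)), (np.float64(0.516), np.float64(-0.37), np.float64(0.002))]
```

View pics/crop1.png

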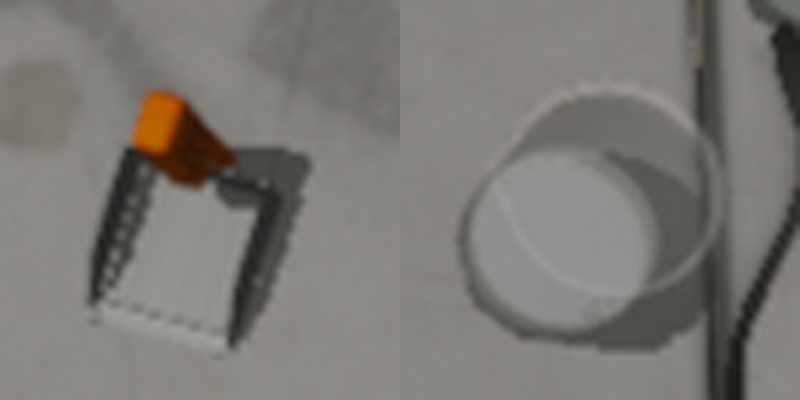

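Crop: the scoop's lip runs from about (176,235) to (200,241) in full-image pixels and its grip top is at (187,201). The beaker rim is centred at about (456,178) and its base at about (448,188).

Run:
```python
from h import *
im=np.load('/tmp/top.npz')['im']; 
a=ray('top',176.3,235.1,0);b=ray('top',199.9,241.25,0);m=(a+b)/2;print('lip',a,b,m,np.linalg.norm(a-b))
y=a-b;yaw=np.degrees(np.arctan2(-y[0],y[1]));print('yaw',yaw)
g=ray('top',187.2,201.1,.09);print('griptop',g)
e=np.array([np.cos(np.radians(yaw)),np.sin(np.radians(yaw))]);print('grip from lip',m[:2]+.068*e, 'yaw from lip->grip',np.degrees(np.arctan2(*(g-m)[1::-1])),np.linalg.norm((g-m)[:2]))
print('beaker',ray('top',456.1,178.2,.086),ray('top',447.7,188.2,0))
h=cv2.cvtColor(im,cv2.COLOR_RGB2HSV); w=cv2.inRange(h,(100,90,30),(130,255,255)); w[:130]=0;w[255:]=0;w[:,:270]=0;w[:,330:]=0
cs=np.vstack([c.reshape(-1,2) for c in cv2.findContours(w,0,1)[0]]); r=cv2.minAreaRect(cs);print(r)
for p in cv2.boxPoints(r): print(p,ray('top',*p,.022).round(4))
# inner floor region edges: row scans
for v in (160,185,215,235): 
    u=np.where(w[v])[0];print(v,u, ray('top',u.min()-.5,v,.022)[:2].round(3),ray('top',u.max()+.5,v,.022)[:2].round(3))
gv=[]
for v in range(148,200):
    u=np.where(w[v,293:306])[0]
    if len(u): gv.append(ray('top',293+u.mean(),v,.005)[:2])
gv=np.array(gv);p=np.polyfit(gv[:,0],gv[:,1],1);print('groove y=',p,np.degrees(np.arctan(p[0])))
for u in(285,290,310,315): 
    v=np.where(w[:,u])[0];print(u,v,ray('top',u,v.max()+.5,.022)[:2].round(3))
for n,u,v in(('side',341.8,249.2),('side',361.5,255.5),('top',298.6,207.5),('top',298.8,228.7)):print(n,ray(n,u,v,.018))
K,R,t=cam('side')
```

```text
lip [0.43178611 0.29686006 0.        ] [0.41854534 0.24233824 0.        ] [0.42516572 0.26959915 0.        ] 0.05610656295708521
yaw -13.650179979053473
griptop [0.48890336 0.25336096 0.09      ]
grip from lip [0.49124504 0.25355161] yaw from lip->grip -14.292969826446777 0.0657735917458346
beaker [ 0.55358719 -0.32440815  0.086     ] [ 0.55658663 -0.33120774  0.        ]
((298.5124816894531, 193.21031188964844), (108.24649810791016, 39.50269317626953), 88.99491119384766)
[277.81476 139.44186] [0.6595 0.0706 0.022 ]
[317.3114  138.74893] [ 0.6634 -0.0216  0.022 ]
[319.2102  246.97876] [ 0.4068 -0.0298  0.022 ]
[279.71356 247.67169] [0.4035 0.0586 0.022 ]
160 [279 280 297 298 299 300 317] [0.609 0.068] [ 0.611 -0.023]
185 [279 280 297 298 299 300 317 318] [0.549 0.066] [ 0.551 -0.026]
215 [280 297 298 299 300 318] [0.479 0.061] [ 0.48  -0.027]
235 [280 298 299 300 301 318 319] [0.432 0.06 ] [ 0.434 -0.03 ]
groove y= [0.02926548 0.00403426] 1.6763099152113687
285 [140 246 247] [0.404 0.047]
290 [140 246 247] [0.404 0.036]
310 [139 140 246 247] [ 0.405 -0.009]
315 [139 140 246 247] [ 0.405 -0.02 ]
side [0.44943944 0.01484512 0.018     ]
side [0.49873543 0.01638693 0.018     ]
top [0.49795773 0.01852923 0.018     ]
top [0.44854298 0.01695486 0.018     ]
```

Run:
```python
from h import *
s=get_state(); print(s); from scipy.spatial.transform import Rotation as R
print(R.from_euler('xyz',s['tool_rot'],degrees=True).as_matrix().round(3))
```

```text
{'t': 0.1, 'joint_pos': array([ 6.09852594e+01,  2.75473264e+01,  9.14892831e+01,  6.22248697e-04,
        6.10286248e+01, -2.66918282e+00]), 'joint_velocities': array([ 0.06634735, -0.08125926, -0.07499483,  0.10319205,  0.03586199,
       -0.06185999]), 'joint_efforts': array([ 2.33286068e-03, -9.52254367e+01, -4.31041968e+01,  9.06928267e-05,
        4.86596895e-03, -2.66366129e-06]), 'position': array([0.28824644, 0.58217203, 0.2307301 ]), 'tool_rot': array([-1.79934862e+02, -3.58135334e-03,  1.53654138e+02]), 'contact_force': array([-0.01218473, -0.14109897,  0.81764651]), 'torque': array([-0.02427651,  0.00126211,  0.00595978]), 'grasp_force': 0.0, 'opening': 0.08547590208426474}
[[-0.896  0.444 -0.001]
 [ 0.444  0.896 -0.001]
 [ 0.    -0.001 -1.   ]]
```

Emit:
servo_tool(
  moves=[
    {"x":1.83,"y":-2.99,"wz":1.13,"hand":8.54},
    {"x":1.83,"y":-2.99,"wz":1.13,"hand":8.54},
    {"x":1.83,"y":-2.99,"wz":1.13,"hand":8.54},
    {"x":1.83,"y":-2.99,"wz":1.13,"hand":8.54},
    {"x":1.83,"y":-2.99,"wz":1.13,"hand":8.54},
    {"x":1.83,"y":-2.99,"wz":1.13,"hand":8.54},
    {"x":1.83,"y":-2.99,"wz":1.13,"hand":8.54},
    {"x":1.83,"y":-2.99,"wz":1.13,"hand":8.54},
    {"x":1.83,"y":-2.99,"wz":1.13,"hand":8.54},
    {"x":1.83,"y":-2.99,"wz":1.13,"hand":8.54},
    {"x":1.83,"y":-2.99,"wz":1.13,"hand":8.54},
    {"z":-2,"hand":8.54},
  ],
)

```text
invalid input
```

Emit:
servo_tool(
  moves=[
    {"wx":0,"wy":0,"wz":1.13,"x":1.83,"y":-2.99,"z":0,"hand":8.54},
    {"wx":0,"wy":0,"wz":1.13,"x":1.83,"y":-2.99,"z":0,"hand":8.54},
    {"wx":0,"wy":0,"wz":1.13,"x":1.83,"y":-2.99,"z":0,"hand":8.54},
    {"wx":0,"wy":0,"wz":1.13,"x":1.83,"y":-2.99,"z":0,"hand":8.54},
    {"wx":0,"wy":0,"wz":1.13,"x":1.83,"y":-2.99,"z":0,"hand":8.54},
    {"wx":0,"wy":0,"wz":1.13,"x":1.83,"y":-2.99,"z":0,"hand":8.54},
    {"wx":0,"wy":0,"wz":1.13,"x":1.83,"y":-2.99,"z":0,"hand":8.54},
    {"wx":0,"wy":0,"wz":1.13,"x":1.83,"y":-2.99,"z":0,"hand":8.54},
    {"wx":0,"wy":0,"wz":1.13,"x":1.83,"y":-2.99,"z":0,"hand":8.54},
    {"wx":0,"wy":0,"wz":1.13,"x":1.83,"y":-2.99,"z":0,"hand":8.54},
    {"wx":0,"wy":0,"wz":1.13,"x":1.83,"y":-2.99,"z":0,"hand":8.54},
    {"wx":0,"wy":0,"wz":0,"x":0,"y":0,"z":-2,"hand":8.54},
  ],
)

```text
t: 1.3
position: [0.4928, 0.2512, 0.2129]
tool_rot: [179.9, 0.2, 166.0]
contact_force: [-0.3, 0.7, -1.1]
opening: 0.0856
grasp_force: 0.0
```

Emit:
servo_tool(
  moves=[
    {"wx":0,"wy":0,"wz":0,"x":-0.1,"y":0.1,"z":-2.5,"hand":8.54},
    {"wx":0,"wy":0,"wz":0,"x":-0.1,"y":0.1,"z":-2.5,"hand":8.54},
    {"wx":0,"wy":0,"wz":0,"x":0,"y":0,"z":-2.5,"hand":8.54},
    {"wx":0,"wy":0,"wz":0,"x":0,"y":0,"z":-2.5,"hand":8.54},
    {"wx":0,"wy":0,"wz":0,"x":0,"y":0,"z":-2.5,"hand":8.54},
    {"wx":0,"wy":0,"wz":0,"x":0,"y":0,"z":-2.0,"hand":8.54},
    {"wx":0,"wy":0,"wz":0,"x":0,"y":0,"z":-1.0,"hand":8.54},
    {"wx":0,"wy":0,"wz":0,"x":0,"y":0,"z":-0.8,"hand":8.54},
    {"wx":0,"wy":0,"wz":0,"x":0,"y":0,"z":0,"hand":8.54},
    {"wx":0,"wy":0,"wz":0,"x":0,"y":0,"z":0,"hand":8.54},
  ],
)

```text
t: 2.3
position: [0.4881, 0.2558, 0.0489]
tool_rot: [180.0, 0.0, 166.1]
contact_force: [-0.2, 1.1, -0.1]
opening: 0.0854
grasp_force: 0.0
```

Run:
```python
from h import *
s=get_state();print(s['position'],s['contact_force'])
K,R,t=cam('side')
im,d=snapshot('side'); save('side1',cv2.resize(im[140:240,350:470],(720,600),interpolation=2))
m=cv2.inRange(cv2.cvtColor(im,cv2.COLOR_RGB2HSV),(5,180,90),(17,255,255))>0
P=cloud('side',d)[m]; P=P[(P[:,2]>.03)&(P[:,2]<.11)];print(len(P),P.min(0),P.max(0))
```

```text
[0.48810154 0.25579318 0.04887628] [-0.2002391   1.05660288 -0.13610367]
223 [0.48079572 0.2407104  0.03020043] [0.59087277 2.05349108 0.10963087]
```

View pics/side1.png

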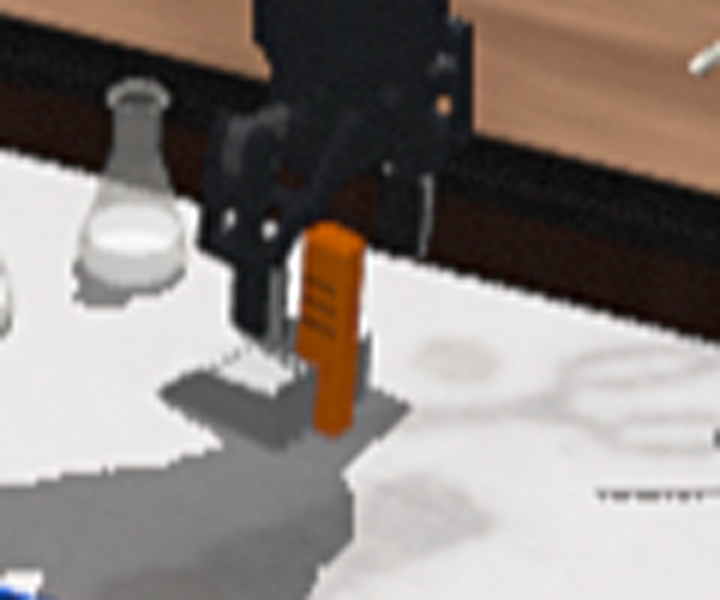

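The crop shows the open fingers straddling the orange grip, finger tips at about (260,330) and (405,250) with the grip centred between them at (333,300). I close after a 2 mm correction.

Emit:
servo_tool(
  moves=[
    {"wx":0,"wy":0,"wz":0,"x":0.2,"y":-0.2,"z":0,"hand":8.54},
    {"wx":0,"wy":0,"wz":0,"x":0,"y":0,"z":0,"hand":4},
    {"wx":0,"wy":0,"wz":0,"x":0,"y":0,"z":0,"hand":2.5},
    {"wx":0,"wy":0,"wz":0,"x":0,"y":0,"z":0,"hand":1},
    {"wx":0,"wy":0,"wz":0,"x":0,"y":0,"z":0,"hand":0.5},
    {"wx":0,"wy":0,"wz":0,"x":0,"y":0,"z":0,"hand":0.5},
    {"wx":0,"wy":0,"wz":0,"x":0,"y":0,"z":0,"hand":0.5},
    {"wx":0,"wy":0,"wz":0,"x":0,"y":0,"z":0,"hand":0.5},
    {"wx":0,"wy":0,"wz":0,"x":0,"y":0,"z":0,"hand":0.5},
    {"wx":0,"wy":0,"wz":0,"x":0,"y":0,"z":0,"hand":0.5},
  ],
)

```text
t: 3.35
position: [0.4897, 0.2536, 0.0484]
tool_rot: [180.0, 0.0, 166.1]
contact_force: [-0.5, 0.0, 4.5]
opening: 0.0155
grasp_force: 58.5
```

Emit:
servo_tool(
  moves=[
    {"wx":0,"wy":0,"wz":0,"x":0,"y":0,"z":1.5,"hand":0.5},
    {"wx":0,"wy":0,"wz":0,"x":0,"y":0,"z":3,"hand":0.5},
    {"wx":0,"wy":0,"wz":0,"x":0,"y":0,"z":3,"hand":0.5},
    {"wx":0,"wy":0,"wz":1.57,"x":1.23,"y":-2.33,"z":1,"hand":0.5},
    {"wx":0,"wy":0,"wz":1.57,"x":1.23,"y":-2.33,"z":0,"hand":0.5},
    {"wx":0,"wy":0,"wz":1.57,"x":1.23,"y":-2.33,"z":0,"hand":0.5},
    {"wx":0,"wy":0,"wz":1.57,"x":1.23,"y":-2.33,"z":0,"hand":0.5},
    {"wx":0,"wy":0,"wz":1.57,"x":1.23,"y":-2.33,"z":0,"hand":0.5},
    {"wx":0,"wy":0,"wz":1.57,"x":1.23,"y":-2.33,"z":0,"hand":0.5},
    {"wx":0,"wy":0,"wz":1.57,"x":1.23,"y":-2.33,"z":0,"hand":0.5},
    {"wx":0,"wy":0,"wz":1.57,"x":1.23,"y":-2.33,"z":0,"hand":0.5},
    {"wx":0,"wy":0,"wz":1.57,"x":1.23,"y":-2.33,"z":0,"hand":0.5},
  ],
)

```text
t: 4.55
position: [0.6006, 0.0428, 0.133]
tool_rot: [-180.0, -0.0, -179.7]
contact_force: [0.2, 0.8, -1.6]
opening: 0.0154
grasp_force: 58.8
```

Emit:
servo_tool(
  moves=[
    {"wx":0,"wy":0,"wz":1.57,"x":1.23,"y":-2.33,"z":0,"hand":0.5},
    {"wx":0,"wy":0,"wz":0,"x":0,"y":0,"z":0,"hand":0.5},
    {"wx":0,"wy":0,"wz":0,"x":0,"y":0,"z":0,"hand":0.5},
  ],
)

```text
t: 4.85
position: [0.6124, 0.0202, 0.1329]
tool_rot: [180.0, -0.0, -178.3]
contact_force: [-0.2, 0.2, -1.9]
opening: 0.0154
grasp_force: 58.7
```

Run:
```python
from h import *
s=get_state();print(s['position'],s['tool_rot'],s['contact_force'])
for n in('side','top'):
    im,d=snapshot(n); np.savez('/tmp/'+n+'2',im=im,d=d)
    if n=='side':
        c=im[150:300,300:480]
    else: c=im[110:260,230:410]
    c=cv2.resize(c,(720,600),interpolation=2); save(n+'2',c)
```

```text
[0.61242003 0.02021353 0.1328579 ] [ 1.79992264e+02 -4.71235188e-02 -1.78305164e+02] [-0.18983871  0.16672734 -1.89384257]
```

View pics/side2.png

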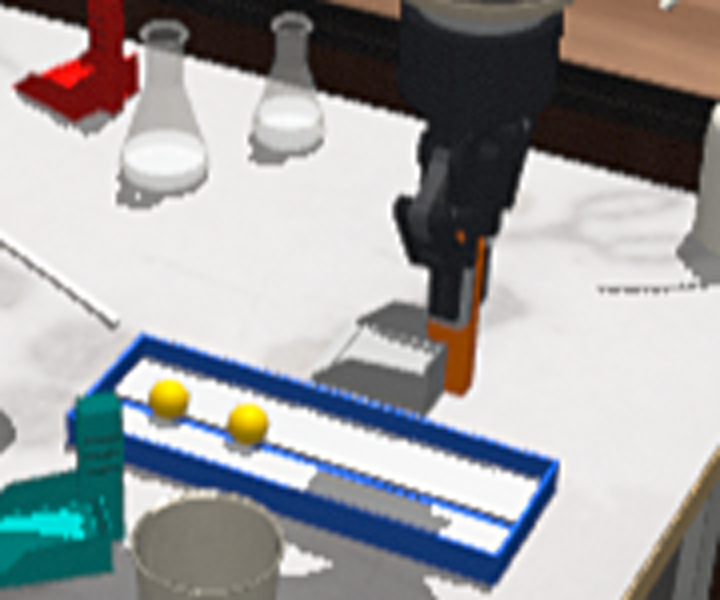

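The crop shows the held scoop level and above the tray's far half, its shadow on the floor behind both beads (at (168,400) and (247,425)). I lower it.

Emit:
servo_tool(
  moves=[
    {"wx":0,"wy":0,"wz":0,"x":0,"y":0,"z":-1.5,"hand":0.5},
    {"wx":0,"wy":0,"wz":0,"x":0,"y":0,"z":-2,"hand":0.5},
    {"wx":0,"wy":0,"wz":0,"x":0,"y":0,"z":-2,"hand":0.5},
    {"wx":0,"wy":0,"wz":0,"x":0,"y":0,"z":-1.3,"hand":0.5},
    {"wx":0,"wy":0,"wz":0,"x":0,"y":0,"z":-0.6,"hand":0.5},
    {"wx":0,"wy":0,"wz":0,"x":0,"y":0,"z":-0.3,"hand":0.5},
    {"wx":0,"wy":0,"wz":0,"x":0,"y":0,"z":0,"hand":0.5},
    {"wx":0,"wy":0,"wz":0,"x":0,"y":0,"z":0,"hand":0.5},
  ],
)

```text
t: 5.75
position: [0.6132, 0.0206, 0.0569]
tool_rot: [-180.0, 0.1, -178.2]
contact_force: [0.1, -0.6, -1.0]
opening: 0.0152
grasp_force: 58.7
```

Emit:
servo_tool(
  moves=[
    {"wx":0,"wy":0,"wz":0,"x":0,"y":0,"z":-0.1,"hand":0.5},
    {"wx":0,"wy":0,"wz":0,"x":0,"y":0,"z":0,"hand":0.5},
  ],
)

```text
t: 5.95
position: [0.613, 0.0206, 0.0557]
tool_rot: [-180.0, 0.0, -178.2]
contact_force: [-0.1, 0.2, -2.0]
opening: 0.0148
grasp_force: 58.7
```

Emit:
servo_tool(
  moves=[
    {"wx":0,"wy":0,"wz":0,"x":0,"y":0,"z":-0.1,"hand":0.5},
    {"wx":0,"wy":0,"wz":0,"x":0,"y":0,"z":0,"hand":0.5},
  ],
)

```text
t: 6.15
position: [0.6128, 0.0206, 0.0544]
tool_rot: [-180.0, 0.0, -178.2]
contact_force: [-0.2, -0.3, -1.0]
opening: 0.0155
grasp_force: 59.0
```

Emit:
servo_tool(
  moves=[
    {"wx":0,"wy":0,"wz":0,"x":0,"y":0,"z":-0.05,"hand":0.5},
    {"wx":0,"wy":0,"wz":0,"x":0,"y":0,"z":0,"hand":0.5},
  ],
)

```text
t: 6.35
position: [0.613, 0.0206, 0.0544]
tool_rot: [-180.0, 0.0, -178.2]
contact_force: [-1.5, 0.2, 7.5]
opening: 0.0154
grasp_force: 60.3
```

Emit:
servo_tool(
  moves=[
    {"wx":0,"wy":0,"wz":0,"x":-0.5,"y":-0.02,"z":0,"hand":0.5},
    {"wx":0,"wy":0,"wz":0,"x":-0.8,"y":-0.03,"z":0,"hand":0.5},
    {"wx":0,"wy":0,"wz":0,"x":-0.8,"y":-0.02,"z":0,"hand":0.5},
    {"wx":0,"wy":0,"wz":0,"x":-0.8,"y":-0.03,"z":0,"hand":0.5},
    {"wx":0,"wy":0,"wz":0,"x":-0.8,"y":-0.02,"z":0,"hand":0.5},
    {"wx":0,"wy":0,"wz":0,"x":-0.8,"y":-0.03,"z":0,"hand":0.5},
    {"wx":0,"wy":0,"wz":0,"x":-0.8,"y":-0.02,"z":0,"hand":0.5},
    {"wx":0,"wy":0,"wz":0,"x":-0.8,"y":-0.03,"z":0,"hand":0.5},
    {"wx":0,"wy":0,"wz":0,"x":-0.8,"y":-0.02,"z":0,"hand":0.5},
    {"wx":0,"wy":0,"wz":0,"x":-0.8,"y":-0.03,"z":0,"hand":0.5},
    {"wx":0,"wy":0,"wz":0,"x":-0.8,"y":-0.02,"z":0,"hand":0.5},
    {"wx":0,"wy":0,"wz":0,"x":-0.8,"y":-0.03,"z":0,"hand":0.5},
  ],
)

```text
t: 7.55
position: [0.5202, 0.0176, 0.0543]
tool_rot: [-180.0, 0.1, -178.2]
contact_force: [2.5, 0.7, 6.4]
opening: 0.0155
grasp_force: 60.0
```

Emit:
servo_tool(
  moves=[
    {"wx":0,"wy":0,"wz":0,"x":-0.8,"y":-0.02,"z":0,"hand":0.5},
    {"wx":0,"wy":0,"wz":0,"x":-0.8,"y":-0.03,"z":0,"hand":0.5},
    {"wx":0,"wy":0,"wz":0,"x":-0.8,"y":-0.02,"z":0,"hand":0.5},
    {"wx":0,"wy":0,"wz":0,"x":-0.8,"y":-0.03,"z":0,"hand":0.5},
    {"wx":0,"wy":0,"wz":0,"x":-0.5,"y":-0.02,"z":0,"hand":0.5},
    {"wx":0,"wy":0,"wz":0,"x":0,"y":0,"z":0,"hand":0.5},
  ],
)

```text
t: 8.15
position: [0.4824, 0.0163, 0.0543]
tool_rot: [-180.0, 0.0, -178.2]
contact_force: [-2.2, -0.1, 12.1]
opening: 0.015
grasp_force: 60.4
```

Emit:
servo_tool(
  moves=[
    {"wx":0,"wy":0,"wz":0,"x":-0.3,"y":-0.01,"z":0,"hand":0.5},
    {"wx":0,"wy":0,"wz":0,"x":-0.2,"y":-0.01,"z":0,"hand":0.5},
    {"wx":0,"wy":0,"wz":0,"x":0,"y":0,"z":0,"hand":0.5},
  ],
)

```text
t: 8.45
position: [0.4781, 0.0161, 0.0543]
tool_rot: [-180.0, 0.1, -178.2]
contact_force: [0.1, -0.2, 9.2]
opening: 0.0154
grasp_force: 60.3
```

Run:
```python
from h import *
im,d=snapshot('side'); save('side3',cv2.resize(im[170:300,290:446],(720,600),interpolation=2))
m=cv2.inRange(cv2.cvtColor(im,cv2.COLOR_RGB2HSV),(19,150,100),(32,255,255));m[:150]=0
k,l,s,c=cv2.connectedComponentsWithStats(m);P=cloud('side',d)
for i in range(1,k):
  if s[i,4]>4: print(s[i],c[i],np.median(P[l==i],0).round(3))
```

```text
[328 240  19  14 157] [337.30573248 246.43949045] [0.437 0.011 0.024]
```

View pics/side3.png

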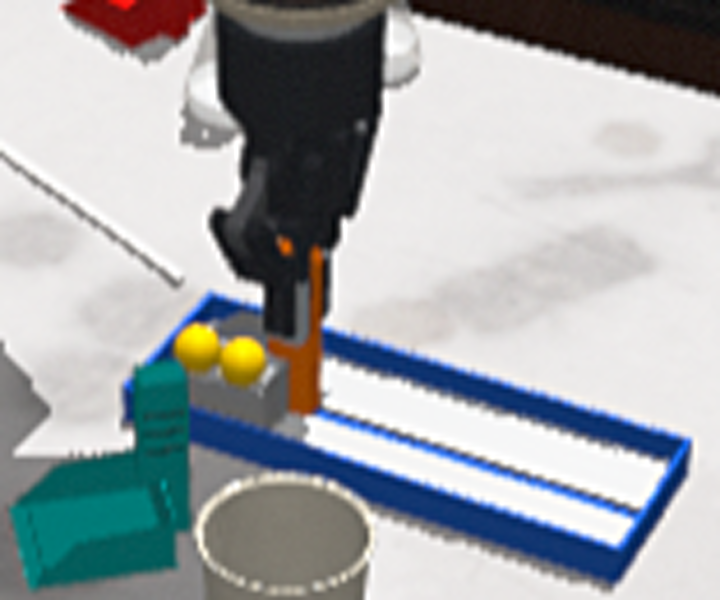

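Both beads are in the pan, at (197,347) and (243,361) in the crop; the front one is close to the lip. I push on until the lip meets the wall.

Emit:
servo_tool(
  moves=[
    {"wx":0,"wy":0,"wz":0,"x":-0.2,"y":-0.01,"z":0,"hand":0.5},
    {"wx":0,"wy":0,"wz":0,"x":0,"y":0,"z":0,"hand":0.5},
  ],
)

```text
t: 8.7
position: [0.4776, 0.0161, 0.0546]
tool_rot: [-180.0, 0.2, -178.2]
contact_force: [6.6, 1.3, 5.4]
opening: 0.0153
grasp_force: 59.7
```

Emit:
servo_tool(
  moves=[
    {"wx":0,"wy":0,"wz":0,"x":-0.1,"y":0,"z":0,"hand":0.5},
    {"wx":0,"wy":0,"wz":0,"x":0,"y":0,"z":0,"hand":0.5},
  ],
)

```text
t: 8.9
position: [0.4774, 0.0161, 0.0547]
tool_rot: [-180.0, 0.3, -178.2]
contact_force: [9.0, 1.6, 6.4]
opening: 0.0155
grasp_force: 59.9
```

Emit:
servo_tool(
  moves=[
    {"wx":0,"wy":0,"wz":0,"x":0.1,"y":0,"z":0.3,"hand":0.5},
    {"wx":0,"wy":0,"wz":0,"x":0.1,"y":0,"z":0.6,"hand":0.5},
    {"wx":0,"wy":0,"wz":0,"x":0,"y":0,"z":0.8,"hand":0.5},
    {"wx":0,"wy":1,"wz":0,"x":0,"y":0,"z":1,"hand":0.5},
    {"wx":0,"wy":1.5,"wz":0,"x":0,"y":0,"z":1.3,"hand":0.5},
    {"wx":0,"wy":1.5,"wz":0,"x":0,"y":0,"z":1.5,"hand":0.5},
    {"wx":0,"wy":1.5,"wz":0,"x":0,"y":0,"z":1.5,"hand":0.5},
    {"wx":0,"wy":1.5,"wz":0,"x":0,"y":0,"z":1.5,"hand":0.5},
    {"wx":0,"wy":1,"wz":0,"x":0,"y":0,"z":1.5,"hand":0.5},
    {"wx":0,"wy":0,"wz":0,"x":0,"y":0,"z":1,"hand":0.5},
    {"wx":0,"wy":0,"wz":0,"x":0,"y":0,"z":0,"hand":0.5},
    {"wx":0,"wy":0,"wz":0,"x":0,"y":0,"z":0,"hand":0.5},
  ],
)

```text
t: 10.1
position: [0.4762, 0.0161, 0.1636]
tool_rot: [179.7, -8.0, -178.2]
contact_force: [0.8, -0.3, -0.8]
opening: 0.0153
grasp_force: 58.7
```

Run:
```python
from h import *
im,d=snapshot('side'); save('side4',cv2.resize(im[130:290,260:452],(720,600),interpolation=2))
P=cloud('top',np.load('/tmp/top2.npz')['d'])
# obstacles: mug, cup heights and extents; beaker refine
for nm,(u0,u1,v0,v1) in dict(mug=(365,412,145,195),cup=(400,452,215,262),beaker=(430,480,157,207)).items():
    q=P[v0:v1,u0:u1].reshape(-1,3); q=q[(q[:,2]>.015)&(q[:,2]<.2)]; print(nm,q.min(0).round(3),q.max(0).round(3))
```

```text
Traceback (most recent call last):
ValueError: zero-size array to reduction operation minimum which has no identity
```

View pics/side4.png

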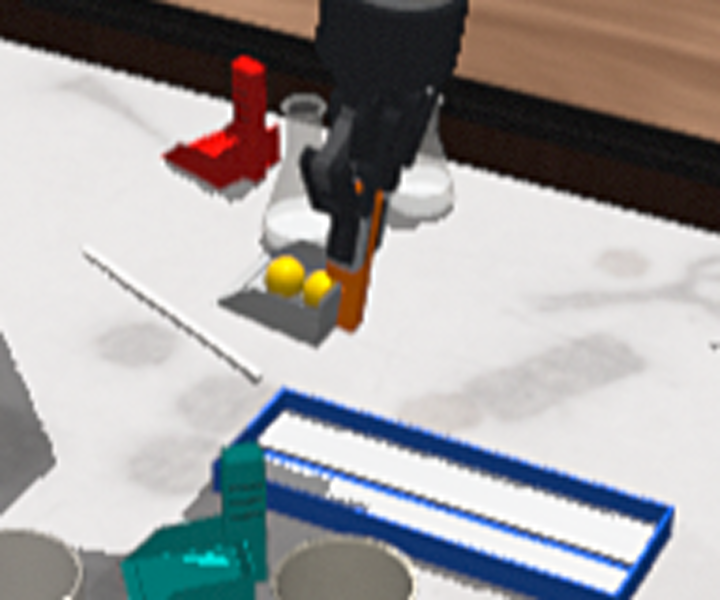

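Both beads sit at the back of the raised, tilted pan, at (285,275) and (320,290) in the crop. Now I refine the beaker position and check the obstacles from the first top image.

Run:
```python
from h import *
P=cloud('top',np.load('/tmp/top.npz')['d'])
for nm,(u0,u1,v0,v1) in dict(mug=(365,412,145,195),cup=(400,452,215,262),beaker=(430,478,157,207)).items():
    q=P[v0:v1,u0:u1].reshape(-1,3); q=q[(q[:,2]>.015)&(q[:,2]<.2)]
    r=q[q[:,2]>(.08 if nm=='beaker' else .09)]
    A=np.c_[2*r[:,:2],np.ones(len(r))];s=np.linalg.lstsq(A,(r[:,:2]**2).sum(1),rcond=None)[0]
    print(nm,q.min(0).round(3),q.max(0).round(3),'circ',len(r),s[:2].round(4),np.sqrt(s[2]+s[0]**2+s[1]**2).round(4))
    if nm=='beaker':
        r=q[(q[:,2]>.015)&(q[:,2]<.028)];print('fill',r.min(0),r.max(0))
```

```text
mug [ 0.537 -0.22   0.015] [ 0.61  -0.132  0.106] circ 246 [ 0.5729 -0.1682] 0.0347
cup [ 0.381 -0.308  0.015] [ 0.459 -0.204  0.103] circ 224 [ 0.4194 -0.2437] 0.0376
beaker [ 0.511 -0.369  0.015] [ 0.596 -0.28   0.092] circ 271 [ 0.5536 -0.3256] 0.0408
fill [ 0.513274   -0.36550193  0.01509011] [ 0.59236314 -0.28653093  0.02794023]
```

Emit:
servo_tool(
  moves=[
    {"wx":0,"wy":0,"wz":0,"x":0,"y":0,"z":1,"hand":0.5},
    {"wx":0,"wy":0,"wz":0,"x":0.34,"y":-0.8,"z":1,"hand":0.5},
    {"wx":0,"wy":0,"wz":0,"x":0.67,"y":-1.6,"z":1,"hand":0.5},
    {"wx":0,"wy":0,"wz":0,"x":1.0,"y":-2.4,"z":0,"hand":0.5},
    {"wx":0,"wy":0,"wz":0,"x":1.26,"y":-3,"z":0,"hand":0.5},
    {"wx":0,"wy":0,"wz":0,"x":1.26,"y":-3,"z":0,"hand":0.5},
    {"wx":0,"wy":0,"wz":0,"x":1.26,"y":-3,"z":0,"hand":0.5},
    {"wx":0,"wy":0,"wz":0,"x":1.26,"y":-3,"z":0,"hand":0.5},
    {"wx":0,"wy":0,"wz":0,"x":1.26,"y":-3,"z":0,"hand":0.5},
    {"wx":0,"wy":0,"wz":0,"x":1.26,"y":-3,"z":0,"hand":0.5},
    {"wx":0,"wy":0,"wz":0,"x":1.26,"y":-3,"z":0,"hand":0.5},
    {"wx":0,"wy":0,"wz":0,"x":1.26,"y":-3,"z":0,"hand":0.5},
  ],
)

```text
t: 11.35
position: [0.5979, -0.275, 0.1946]
tool_rot: [179.8, -8.0, -178.2]
contact_force: [1.5, -0.3, -2.0]
opening: 0.0153
grasp_force: 58.8
```

Emit:
servo_tool(
  moves=[
    {"wx":0,"wy":0,"wz":0,"x":1.0,"y":-2.4,"z":0,"hand":0.5},
    {"wx":0,"wy":0,"wz":0,"x":0.67,"y":-1.6,"z":0,"hand":0.5},
    {"wx":0,"wy":0,"wz":0,"x":0.4,"y":-0.9,"z":0,"hand":0.5},
    {"wx":0,"wy":0,"wz":0,"x":0.24,"y":-0.5,"z":0,"hand":0.5},
    {"wx":0,"wy":0,"wz":0,"x":0,"y":0,"z":0,"hand":0.5},
    {"wx":0,"wy":0,"wz":0,"x":0,"y":0,"z":0,"hand":0.5},
  ],
)

```text
t: 11.95
position: [0.6205, -0.3254, 0.1939]
tool_rot: [179.7, -8.0, -178.2]
contact_force: [-0.2, -0.1, -1.9]
opening: 0.0151
grasp_force: 58.7
```

Run:
```python
from h import *
s=get_state();print(s['position'],s['tool_rot'],s['joint_pos'].round(1))
im,d=snapshot('top'); a=cv2.resize(im[130:230,400:500],(400,400),interpolation=2)
im2,d=snapshot('side'); b=cv2.resize(im2[200:400,230:430],(400,400),interpolation=2)
save('pre',np.hstack([a,b]))
```

```text
[ 0.62048917 -0.32539141  0.19393204] [ 179.73273152   -8.01089022 -178.17617584] [ -28.2   37.5   79.2   -4.    70.4 -118.4]
```

View pics/pre.png

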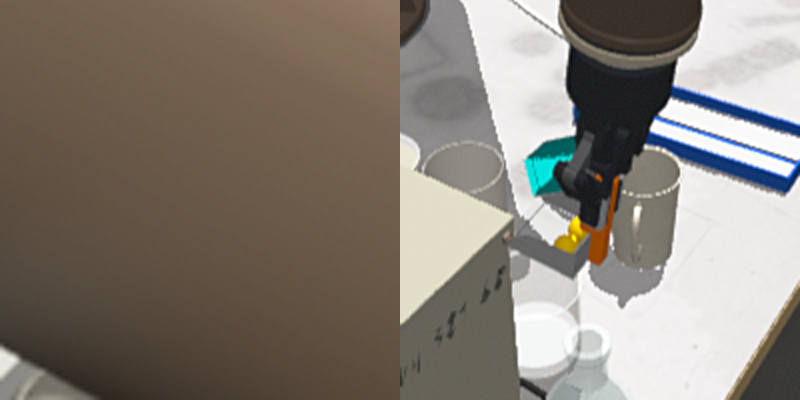

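Only the side view is useful here, since the arm hides the top one. It shows both beads in the pan at (567,240) and (578,225), with the pan above the beaker rim. I tip in two stages.

Emit:
servo_tool(
  moves=[
    {"wx":0.1,"wy":-2.5,"wz":0,"x":0.05,"y":0,"z":-0.33,"hand":0.5},
    {"wx":0.1,"wy":-2.5,"wz":0,"x":0.05,"y":0,"z":-0.33,"hand":0.5},
    {"wx":0.1,"wy":-2.5,"wz":0,"x":0.05,"y":0,"z":-0.33,"hand":0.5},
    {"wx":0.1,"wy":-2.5,"wz":0,"x":0.05,"y":0,"z":-0.33,"hand":0.5},
    {"wx":0.1,"wy":-2.5,"wz":0,"x":0.05,"y":0,"z":-0.33,"hand":0.5},
    {"wx":0.1,"wy":-2.5,"wz":0,"x":0.05,"y":0,"z":-0.33,"hand":0.5},
    {"wx":0.1,"wy":-2.5,"wz":0,"x":0.05,"y":0,"z":-0.33,"hand":0.5},
    {"wx":0.1,"wy":-2.5,"wz":0,"x":0,"y":-0.1,"z":-0.3,"hand":0.5},
    {"wx":0,"wy":0,"wz":0,"x":0,"y":0,"z":0,"hand":0.5},
  ],
)

```text
t: 12.95
position: [0.6229, -0.3261, 0.1674]
tool_rot: [179.5, 12.0, -178.2]
contact_force: [-0.3, -0.1, -1.8]
opening: 0.0153
grasp_force: 58.8
```

Emit:
servo_tool(
  moves=[
    {"wx":0.1,"wy":-2.5,"wz":0,"x":-0.29,"y":0,"z":0.06,"hand":0.5},
    {"wx":0.1,"wy":-2.5,"wz":0,"x":-0.29,"y":0,"z":0.06,"hand":0.5},
    {"wx":0.1,"wy":-2.5,"wz":0,"x":-0.29,"y":0,"z":0.06,"hand":0.5},
    {"wx":0.1,"wy":-2.5,"wz":0,"x":-0.29,"y":0,"z":0.06,"hand":0.5},
    {"wx":0.1,"wy":-2.5,"wz":0,"x":-0.29,"y":0,"z":0.06,"hand":0.5},
    {"wx":0.1,"wy":-2.5,"wz":0,"x":-0.29,"y":0,"z":0.06,"hand":0.5},
    {"wx":0.1,"wy":-2.5,"wz":0,"x":-0.29,"y":0,"z":0.06,"hand":0.5},
    {"wx":0.1,"wy":-2.5,"wz":0,"x":-0.29,"y":0,"z":0.06,"hand":0.5},
    {"wx":0,"wy":0,"wz":0,"x":0,"y":0,"z":0,"hand":0.5},
    {"wx":0,"wy":0,"wz":0,"x":0,"y":0,"z":0,"hand":0.5},
    {"wx":0,"wy":0,"wz":0,"x":0,"y":0,"z":0,"hand":0.5},
    {"wx":0,"wy":0,"wz":0,"x":0,"y":0,"z":0,"hand":0.5},
  ],
)

```text
t: 14.15
position: [0.6142, -0.3239, 0.1895]
tool_rot: [179.4, 29.2, -179.2]
contact_force: [-0.5, 0.8, -1.2]
opening: 0.0153
grasp_force: 58.9
```

```bash
cat > y.py <<'E'
from h import *
im,d=snapshot('side')
m=cv2.inRange(cv2.cvtColor(im,cv2.COLOR_RGB2HSV),(19,110,80),(34,255,255));m[:170]=0
k,l,s,c=cv2.connectedComponentsWithStats(m);P=cloud('side',d)
for i in range(1,k):
  if s[i,4]>4: print(s[i],c[i],np.median(P[l==i],0).round(3))
save('pour',cv2.resize(im[230:400,250:420],(600,600),interpolation=2))
E
python3 y.py
```

```text
[316 284   4   3   8] [317.25  284.875] [ 0.602 -0.326  0.23 ]
[289 354  11   9  75] [294.33333333 357.93333333] [ 0.543 -0.316  0.026]
[291 372  12   8  74] [296.28378378 375.55405405] [ 0.575 -0.361  0.043]
```

View pics/pour.png

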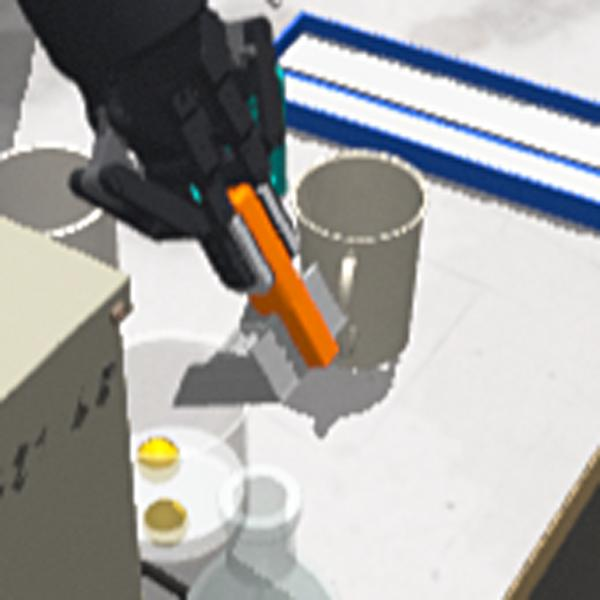

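Both beads are in the beaker, at (157,450) and (165,518) in the crop, and the beaker is upright. I raise the scoop and level it.

Emit:
servo_tool(
  moves=[
    {"wx":0,"wy":0,"wz":0,"x":0,"y":0,"z":1.5,"hand":0.5},
    {"wx":0,"wy":0,"wz":0,"x":0,"y":0,"z":1.5,"hand":0.5},
    {"wx":0,"wy":3.6,"wz":0,"x":0,"y":0,"z":1,"hand":0.5},
    {"wx":0,"wy":3.6,"wz":0,"x":0,"y":0,"z":1,"hand":0.5},
    {"wx":0,"wy":3.6,"wz":0,"x":0,"y":0,"z":0,"hand":0.5},
    {"wx":0,"wy":3.6,"wz":0,"x":0,"y":0,"z":0,"hand":0.5},
    {"wx":0,"wy":3.6,"wz":0,"x":0,"y":0,"z":0,"hand":0.5},
    {"wx":0,"wy":3.6,"wz":0,"x":0,"y":0,"z":0,"hand":0.5},
    {"wx":0,"wy":3.6,"wz":0,"x":0,"y":0,"z":0,"hand":0.5},
    {"wx":0,"wy":3.6,"wz":0,"x":0,"y":0,"z":0,"hand":0.5},
    {"wx":0,"wy":0,"wz":0,"x":0,"y":0,"z":0,"hand":0.5},
  ],
)

```text
t: 15.3
position: [0.6153, -0.3239, 0.2391]
tool_rot: [179.0, 0.4, -179.3]
contact_force: [0.2, -0.2, -1.6]
opening: 0.0152
grasp_force: 58.8
```

Emit:
servo_tool(
  moves=[
    {"wx":-0.5,"wy":0.2,"wz":-0.97,"x":-0.84,"y":3.85,"z":0,"hand":0.5},
    {"wx":-0.5,"wy":0.2,"wz":-0.97,"x":-0.84,"y":3.85,"z":0,"hand":0.5},
    {"wx":0,"wy":0,"wz":-0.97,"x":-0.84,"y":3.85,"z":0,"hand":0.5},
    {"wx":0,"wy":0,"wz":-0.97,"x":-0.84,"y":3.85,"z":0,"hand":0.5},
    {"wx":0,"wy":0,"wz":-0.97,"x":-0.84,"y":3.85,"z":0,"hand":0.5},
    {"wx":0,"wy":0,"wz":-0.97,"x":-0.84,"y":3.85,"z":0,"hand":0.5},
    {"wx":0,"wy":0,"wz":-0.97,"x":-0.84,"y":3.85,"z":0,"hand":0.5},
    {"wx":0,"wy":0,"wz":-0.97,"x":-0.84,"y":3.85,"z":0,"hand":0.5},
    {"wx":0,"wy":0,"wz":-0.97,"x":-0.84,"y":3.85,"z":0,"hand":0.5},
    {"wx":0,"wy":0,"wz":-0.97,"x":-0.84,"y":3.85,"z":0,"hand":0.5},
    {"wx":0,"wy":0,"wz":-0.97,"x":-0.84,"y":3.85,"z":0,"hand":0.5},
    {"wx":0,"wy":0,"wz":-0.97,"x":-0.84,"y":3.85,"z":0,"hand":0.5},
  ],
)

```text
t: 16.5
position: [0.5124, 0.1392, 0.2397]
tool_rot: [179.9, 0.1, 168.9]
contact_force: [0.3, 0.1, -2.2]
opening: 0.0154
grasp_force: 59.0
```

Emit:
servo_tool(
  moves=[
    {"wx":0,"wy":0,"wz":-0.97,"x":-0.84,"y":3.85,"z":0,"hand":0.5},
    {"wx":0,"wy":0,"wz":-0.97,"x":-0.84,"y":3.85,"z":0,"hand":0.5},
    {"wx":0,"wy":0,"wz":-0.97,"x":-0.84,"y":3.85,"z":0,"hand":0.5},
    {"wx":0,"wy":0,"wz":0,"x":0,"y":0,"z":-2,"hand":0.5},
    {"wx":0,"wy":0,"wz":0,"x":0,"y":0,"z":-3,"hand":0.5},
    {"wx":0,"wy":0,"wz":0,"x":0,"y":0,"z":-3,"hand":0.5},
    {"wx":0,"wy":0,"wz":0,"x":0,"y":0,"z":-3,"hand":0.5},
    {"wx":0,"wy":0,"wz":0,"x":0,"y":0,"z":-3,"hand":0.5},
    {"wx":0,"wy":0,"wz":0,"x":0,"y":0,"z":-2,"hand":0.5},
    {"wx":0,"wy":0,"wz":0,"x":0,"y":0,"z":-1,"hand":0.5},
    {"wx":0,"wy":0,"wz":0,"x":0,"y":0,"z":0,"hand":0.5},
    {"wx":0,"wy":0,"wz":0,"x":0,"y":0,"z":0,"hand":0.5},
  ],
)

```text
t: 17.7
position: [0.4885, 0.2534, 0.0705]
tool_rot: [180.0, 0.1, 166.1]
contact_force: [0.8, 0.4, -1.4]
opening: 0.0153
grasp_force: 59.3
```

Lower 22 mm to the original grasp height (0.0484).

Emit:
servo_tool(
  moves=[
    {"wx":0,"wy":0,"wz":0,"x":0,"y":0,"z":-1,"hand":0.5},
    {"wx":0,"wy":0,"wz":0,"x":0,"y":0,"z":-0.6,"hand":0.5},
    {"wx":0,"wy":0,"wz":0,"x":0,"y":0,"z":-0.4,"hand":0.5},
    {"wx":0,"wy":0,"wz":0,"x":0,"y":0,"z":-0.15,"hand":0.5},
    {"wx":0,"wy":0,"wz":0,"x":0,"y":0,"z":0,"hand":0.5},
    {"wx":0,"wy":0,"wz":0,"x":0,"y":0,"z":0,"hand":0.5},
  ],
)

```text
t: 18.3
position: [0.488, 0.2533, 0.0484]
tool_rot: [-180.0, 0.1, 166.1]
contact_force: [-0.4, -1.2, 4.0]
opening: 0.0153
grasp_force: 59.9
```

Emit:
servo_tool(
  moves=[
    {"wx":0,"wy":0,"wz":0,"x":0,"y":0,"z":0,"hand":2.5},
    {"wx":0,"wy":0,"wz":0,"x":0,"y":0,"z":0,"hand":5},
    {"wx":0,"wy":0,"wz":0,"x":0,"y":0,"z":0,"hand":8.5},
    {"wx":0,"wy":0,"wz":0,"x":0,"y":0,"z":0,"hand":8.5},
    {"wx":0,"wy":0,"wz":0,"x":0,"y":0,"z":0,"hand":8.5},
    {"wx":0,"wy":0,"wz":0,"x":0,"y":0,"z":2,"hand":8.5},
    {"wx":0,"wy":0,"wz":0,"x":0,"y":0,"z":3,"hand":8.5},
    {"wx":0,"wy":0,"wz":0,"x":0,"y":0,"z":4,"hand":8.5},
    {"wx":0,"wy":0,"wz":0,"x":0,"y":0,"z":4,"hand":8.5},
    {"wx":0,"wy":0,"wz":0,"x":0,"y":0,"z":2,"hand":8.5},
    {"wx":0,"wy":0,"wz":0,"x":0,"y":0,"z":0,"hand":8.5},
    {"wx":0,"wy":0,"wz":0,"x":0,"y":0,"z":0,"hand":8.5},
  ],
)

```text
t: 19.5
position: [0.4881, 0.2534, 0.1983]
tool_rot: [-180.0, 0.1, 166.1]
contact_force: [-1.4, 1.0, -0.3]
opening: 0.0852
grasp_force: 0.0
```

```bash
python3 y.py
python3 - <<'E'
from h import *
im,d=snapshot('side'); im2,e=snapshot('top')
save('end',np.hstack([cv2.resize(im[130:400,250:520],(400,400)),cv2.resize(im2[130:230,400:500],(400,400))]))
P=cloud('top',e); q=P[157:207,430:478].reshape(-1,3); r=q[(q[:,2]>.08)&(q[:,2]<.1)]
A=np.c_[2*r[:,:2],np.ones(len(r))];print(np.linalg.lstsq(A,(r[:,:2]**2).sum(1),rcond=None)[0][:2])
m=cv2.inRange(cv2.cvtColor(im,cv2.COLOR_RGB2HSV),(5,180,90),(17,255,255))>0
Q=cloud('side',d)[m];Q=Q[(Q[:,1]<.4)&(Q[:,2]<.2)&(Q[:,2]>-.02)];print(Q.min(0),Q.max(0))
E
```

```text
[289 354  11   9  75] [294.33333333 357.93333333] [ 0.543 -0.316  0.026]
[291 372  12   8  76] [296.38157895 375.63157895] [ 0.576 -0.36   0.042]
[ 0.55376729 -0.32573442]
[0.47785301 0.23731996 0.00071352] [0.50349613 0.25611352 0.09215262]
```

View pics/end.png

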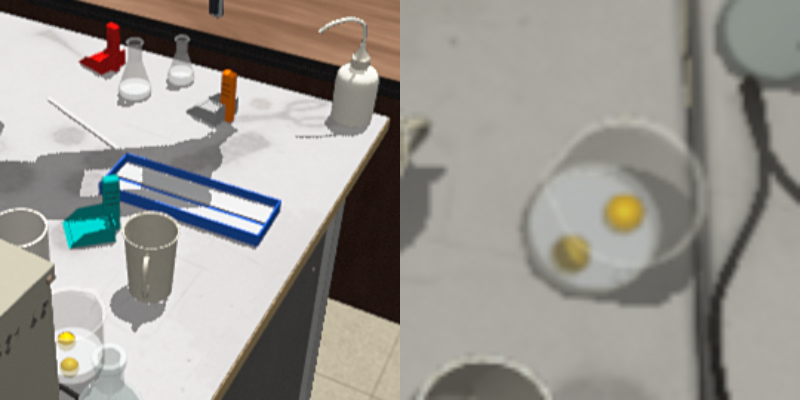

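Both beads lie in the unmoved beaker, at (625,212) and (572,252) in the crop. The scoop stands upright and released at (228,95).

```bash
python3 -c "from station import sign_off; print(sign_off())"
```

```text
the job is handed in; nothing more can be done
None
```

The job is handed in: both beads are at rest in the wide glass beaker, which did not move, and the scoop stands upright and released on the table; `sign_off()` returned no verdict.

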